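Hang a rinsed mixing cup on the air peg and hold the dryer lever half pressed

ROBOT

A 7-joint arm with a two-finger parallel gripper is mounted at the origin on the work surface. World frame = base frame: x ahead of the robot, y to its left, z up, the work surface at z = 0. Lengths are in mm, angles in rad, forces in N, time in s.
With the tool pointing down it reaches from about 400 to 850 mm from the base axis. Payload 4.5 kg.
Tool frame: the origin (TCP) lies at the very end of the fingers, on their centre line; the grasp point (between the pads) lies 19 mm behind it; y points along the fingers, z is the direction in which the jaws open and shut, and the axes are right-handed (so a half turn about y gives the same grasp; the last joint's range is limited). The gripper opens to 88 mm and grips with 3 to 60 N. Pads are 18 mm wide; open, the fingers measure 123 mm over their backs; the gripper's body (75 mm by 187 mm) begins 45 mm behind the grasp point.
Start: joints at [-1.248, 0.689, -0.195, 1.565, 0.157, 0.902, -0.215], TCP at [177.981, 599.146, 238.743] pointing down, gripper open.
Joint ranges: [-3.01, 3.01], [-0.46, 2.08], [-1.47, 1.51], [0.13, 2.56], [-1, 4.14], [0.04, 2.09], [-2.66, 2.66]. Speed limits (rad/s): [2.57, 2.57, 3.14, 3.14, 3.14, 3.14, 3.14].

INTERFACE

Orientations are given as a 3x3 rotation matrix whose columns are the frame's x, y, z axes.
In Python, from cell import arm, snapshot, camera_info gives the robot as it stands. The module is installed in compiled form; this text tells all that it offers.
- The arm moves only by the shell command python3 -m jog 'ROWS' [FORCE]. ROWS is JSON, a list that holds one entry, the list of rows, each a list of 7 numbers: the turn, a rotation vector about the tool's x, y, z in degrees, then the shift along the tool's x, y, z in m, then the opening, from 0 (shut) to 1 (fully open). In form: [[[ax, ay, az, dx, dy, dz, claw], ...]]. A call has 1 to 12 rows; each row shifts and turns the commanded pose from where the row before left it, along the tool's axes as they then stand; what a row does not reach is not made up. A row lasts 1/8 s, in which the tool goes at most 62.5 mm and 10.7 degrees, less where a joint would pass 70% of its speed; a pose out of reach is approached as far as the arm can. A call is refused whole if a number of a shift passes 0.0625 or a number of a turn 10.7, either way. A call with a gripper value outside its range is refused whole. The fingers move at their own pace and stop on an object; FORCE is the grip in N (left out, the last holds). Time passes only in rows, so rows that do not move let the fingers close. It gives the time, the measured TCP pose, the force and the opening at its end, in the units of the state.
- arm.get_state(): the state, without advancing time (a new reading comes with each control period).
- snapshot(name): name is "scene" or "side" or "wrist"; returns (picture, depth): 384x512x3 uint8, blue, green, red; 384x512 float32, mm along the optical axis (not along the pixel's ray), 0 where there is no reading.
- camera_info(name): a dict with "camera_matrix" (3x3 intrinsics, pixels), "R" (3x3) and "t" (3): a world point X has camera coordinates R X + t. Camera axes: x right, y down, z forward; pixel columns grow to the right and rows downward; lengths in mm; the calibration is good to about 2 mm. A picture is of the moment at which its call begins: read the wrist's pose just before it. camera_info takes no time and is no camera call; for the wrist camera it gives the pose at the moment of the call.
- arm.close_job(): hands the job in, once; it reports no verdict.
The state is a dict: "time": time; "qpos": joint angles; "qvel": joint speeds; "joint_torque": joint torques, N m; "tcp_pos": TCP position; "tool_rot": TCP orientation; "force": force on the tool from outside, world axes, zero at the start; "moment": the same for the moment, N m; "gripper_width": finger opening in mm.
Only numpy, scipy, OpenCV 4.12 (cv2) and the standard library are available. Lean on these libraries where they do the work, as an engineer would, in place of code of your own. Each camera call takes 0.05 s, during which the arm holds its last target.

TASK

Take the rinsed orange mixing cup from the sloping drain cradle and set it gently, without dropping it, upside down over the dryer's steel air peg, fully down so that its rim stands on the base plate, and let go of it. Only then press the blue pad of the dryer's spring-loaded hand lever down about half way, until the pointer at its back stands in the green band, and finish while still holding it there; never push it deep into the red. Leave the paint jar, the model stairs and the sanding block where they are.

Things in the scene. Friction and masses are not known exactly. Their poses are not given: they have to be found in the camera images.
- cup_center (a point): Centre (half-way up, on the axis) of the orange plastic cup: straight cylinder, 48 mm outside diameter, 80 mm long, 3 mm wall, 4 mm bottom, about 90 g. z runs from closed bottom to open mouth. At the start it lies in the cradle, mouth 20 degrees below level and facing roughly away from the robot; a lip at the mouth keeps it from sliding, so lift it up, not along.
- cup: The same cup; origin at the outside centre of its closed bottom, z towards the mouth. Nothing stands beside its bottom half: grip it across the diameter, best 22 mm from the bottom. A gripper pointing down and forward along the mouth's heading, 35 degrees off vertical (and off the cup's axis), turns the mouth straight down by half a turn about its own axis.
- cradle: White fixed V-shaped drain cradle on a 110 x 90 x 12 mm foot. The V is 34 mm across at most (narrower than the cup). Origin under the centre of the foot, +x the heading of the cup's mouth; the cup's centre is 70 mm above the origin.
- dryer: Grey fixed cup dryer, origin on the table, z up. Base plate 15 mm thick spans x -100 to 120, y -125 to 125 mm. Peg at x -20, y 85; round blower 64 mm across, 51 mm high at x 82, y 85; the lever lies along x at y -70, its pad at the -x end (towards the robot), its pointer and scale of white, green, red bands (up to 84 mm high) at the +x end.
- peg_foot (a point): Foot of the steel air peg, on its axis at the base plate's top face (15 mm above the table). The peg is 26 mm in diameter and 60 mm high with a chamfered top; a cup fully down has its rim at this height and its centre 40 mm above it.
- peg_top (a point): Top centre of the peg, 75 mm above the table.
- lever (a joint): Angle of the spring lever in rad: 0 released (pad raised), grows as the pad is pushed down, 0.42 at the stop. The pointer is in the green band from 0.15 to 0.29 (lever level at 0.22, the middle); above that it is in the red. The spring returns it; holding the pad at the middle takes about 7 N.
- lever_pad (a point): Centre of the top face of the lever's blue square pad, 44 x 44 mm, 120 mm from the hinge (hinge axis level, 60 mm above the table). About 94 mm above the table when released, 68 mm when the lever is level.
- paint_jar: Bystander: glass jar with a red cap, 56 mm across, 70 mm high; origin under its centre.
- model_stairs: Bystander: white model staircase, 80 x 60 x 70 mm; origin under its centre.
- sanding_block: Bystander: cork sanding block, 45 x 70 x 28 mm; origin under its centre.
Not all that is in view belongs to the job. What is shaped like the cup but pink, turquoise or yellow is not meant.

How it is judged (in metres and radians):
On the way:
1. the cup is upside down over the peg, rim fully down on the plate, let go and at rest, the lever still released (horizontal distance between cup_center and peg_foot below 0.012 m and angle between cup_center's own z axis and vertical above 3 rad and z of cup_center in the frame of dryer below 0.06 m and contact force between the fingers and cup below 0.1 N and linear speed of cup below 0.03 m/s and value of joint lever below 0.05 rad), for 0.2 s.
At the end, for the whole second after the job is handed in: Cup upside down over the peg: axes within 12 mm, under 8 degrees of tilt, rim within 5 mm of the base plate, untouched by the fingers, at rest; and the robot holds the lever pressed (over 2 N) with its angle between 0.15 and 0.29 rad (green band) through the last second (horizontal distance between cup_center and peg_foot below 0.012 m and angle between cup_center's own z axis and vertical above 3 rad and z of cup_center in the frame of dryer below 0.06 m and contact force between the fingers and cup below 0.1 N and linear speed of cup below 0.03 m/s and value of joint lever between 0.15 and 0.29 rad and contact force between any of the fingers, the arm and dryer above 2 N); the arm keeps its last pose, push and grip.
It fails at once if the paint jar, model stairs or sanding block is moved by more than 30 mm (distance of any of paint_jar, model_stairs, sanding_block from where it was at the start of the episode above 0.03 m).
It fails at once if the lever is pushed deep into the red (beyond 0.35 rad) (value of joint lever above 0.35 rad).
It fails at once if the lever is pressed while the cup is not over the peg (value of joint lever above 0.1 rad and horizontal distance between cup_center and peg_foot above 0.03 m).
It fails at once if the cup is dropped (falls faster than 0.5 m/s out of the fingers) (linear speed of cup above 0.5 m/s and contact force between the fingers and cup below 0.05 N).
It also fails if it takes over 64 s, if anything falls off the work surface, if the arm or the gripper's body presses on something with over 40 N, if the wrist force passes 120 N, or if a joint passes its speed limit or range.

## Working session

There is one attempt and no reset: what is moved stays moved. The work goes in short steps, Python scripts to look and compute and a shell command to move; the robot and the scene stay as the last step left them, time stands still between calls to the robot, and variables do not carry over. Pictures are saved under pics/ and viewed, and the job is handed in when it is done.

```bash
mkdir -p pics
python3 - <<'E'
from cell import arm,snapshot,camera_info
import cv2,numpy as np
s=arm.get_state();print(s)
for n in("scene","side","wrist"):
    c=camera_info(n);im,d=snapshot(n);cv2.imwrite(f"pics/{n}0.png",im);np.savez(f"pics/{n}0.npz",im=im,d=d,K=c["camera_matrix"],R=c["R"],t=c["t"])
E
```

```text
{'time': 0.0, 'qpos': array([-1.24819012,  0.69000545, -0.19451199,  1.56630574,  0.15729768,
        0.9024895 , -0.21512635]), 'qvel': array([-8.38940580e-05,  3.05110387e-03, -8.93915197e-04,  1.80265146e-03,
        1.10942135e-03,  1.02752448e-03, -2.67387459e-04]), 'joint_torque': array([ 2.83089694e-04, -5.27558541e+01, -1.26645729e+00, -1.53425074e+01,
       -5.25872782e-02,  6.79732490e-03,  1.80926927e-04]), 'tcp_pos': array([177.87695399, 598.51338471, 237.90678262]), 'tool_rot': array([[ 9.58598928e-01, -3.95095959e-04,  2.84759441e-01],
       [-2.84759687e-01, -1.77350853e-03,  9.58597296e-01],
       [ 1.26285381e-04, -9.99998349e-01, -1.81259078e-03]]), 'force': array([-0.03065512,  0.13956928, -0.87214419]), 'moment': array([ 0.04508633, -0.04487405,  0.06853831]), 'gripper_width': 87.98400168348523}
```

View pics/scene0.png

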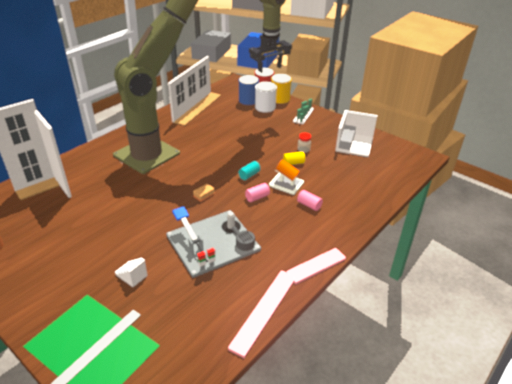

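View pics/side0.png

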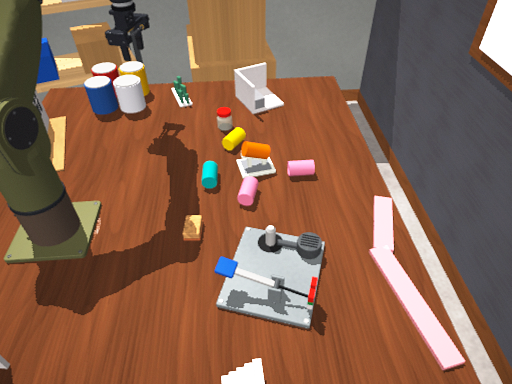

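View pics/wrist0.png

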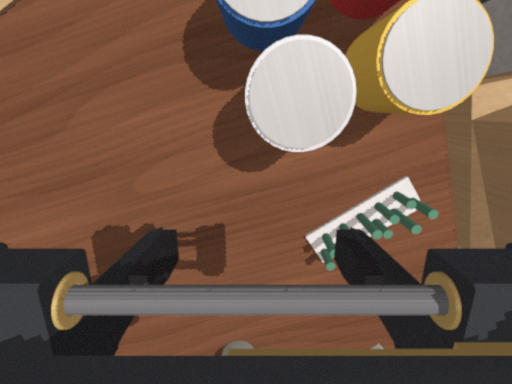

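The orange cup is at scene (288,169) and side (256,150), lying on the white cradle. The similar shapes are yellow at side (234,138), turquoise (210,174), and pink (248,190) and (301,168). Only the orange one sits in the cradle, so it is the one meant. I'll enlarge it to confirm and extract points.

```bash
cat > h.py <<'E'
import numpy as np,cv2
def load(n,k=0):
    z=np.load(f"pics/{n}{k}.npz");return z["im"],z["d"],z["K"],z["R"],z["t"].reshape(3)
def cloud(n,k=0):
    im,d,K,R,t=load(n,k);v,u=np.mgrid[:384,:512]
    P=np.stack([(u-K[0,2])/K[0,0]*d,(v-K[1,2])/K[1,1]*d,d],-1)
    return im,(P-t)@R,d>0   # R^T (P-t)
def grab(n,k):
    from cell import snapshot,camera_info
    c=camera_info(n);im,d=snapshot(n);cv2.imwrite(f"pics/{n}{k}.png",im);np.savez(f"pics/{n}{k}.npz",im=im,d=d,K=c["camera_matrix"],R=c["R"],t=c["t"])
E
python3 - <<'E'
from h import *
im,_,_,_,_=load("side");a=cv2.resize(im[95:215,190:330],None,fx=4,fy=4,interpolation=2)
im,_,_,_,_=load("scene");b=cv2.resize(im[120:220,220:340],None,fx=4,fy=4,interpolation=2)
cv2.imwrite("pics/ca.png",a);cv2.imwrite("pics/cb.png",b)
im,_,_,_,_=load("side");cv2.imwrite("pics/cc.png",cv2.resize(im[215:330,180:340],None,fx=4,fy=4,interpolation=2))
for n in("scene","side"):
    im,P,ok=cloud(n);hsv=cv2.cvtColor(im,cv2.COLOR_BGR2HSV)
    print(n,"cam at",-load(n)[3].T@load(n)[4])
    for nm,lo,hi in(("orange",(8,200,150),(16,255,255)),("blue",(105,150,150),(120,255,255))):
        m=cv2.inRange(hsv,lo,hi)
        q,lab,st,ce=cv2.connectedComponentsWithStats(m)
        for i in range(1,q):
            if st[i,4]>40:
                p=P[(lab==i)&ok];print(nm,st[i],np.median(p,0).round(1),p.min(0).round(),p.max(0).round())
E
```

```text
scene cam at [1431.87315158 -989.04084032 1135.35065964]
orange [276 159  24  20 147] [580.5 211.1  76.6] [458. 198.  -3.] [622. 347. 107.]
blue [239  33  22  16 207] [-633.6 1407.6  -67.4] [-743. 1282.  -81.] [-534. 1559.  -50.]
blue [173 210  15   9  48] [ 474.8 -242.8   93.5] [ 455. -253.   84.] [ 503. -224.  103.]
side cam at [ 510.28056651 -757.7935828   808.67053682]
orange [241 141  30  18 326] [570.6 211.   78.3] [530. 197.  -1.] [629. 377. 108.]
blue [ 41  38   8  19 112] [-511.3 1454.3  -65.8] [-574.  126.  -73.] [ 100. 1609.  473.]
blue [215 257  22  21 319] [ 472.9 -233.4   95.4] [ 448. -256.   84.] [ 496. -207.  102.]
```

View pics/ca.png

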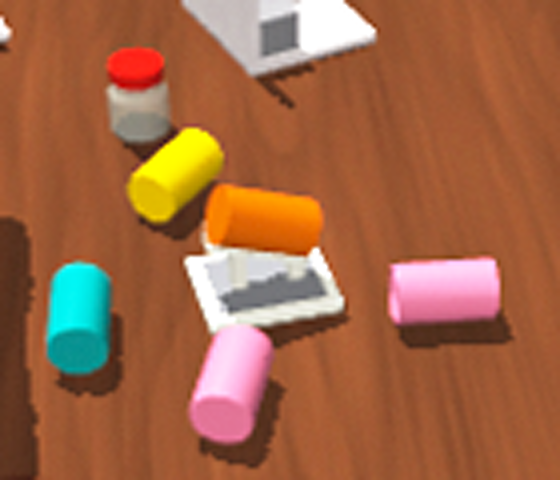

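View pics/cb.png

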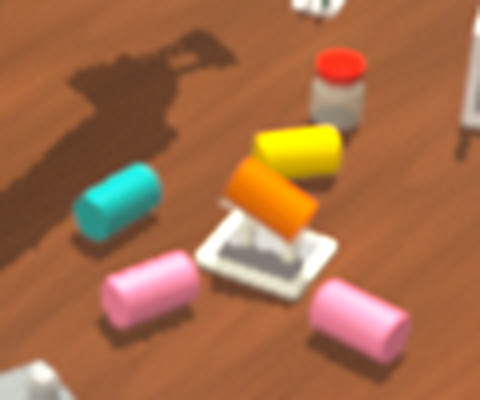

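View pics/cc.png

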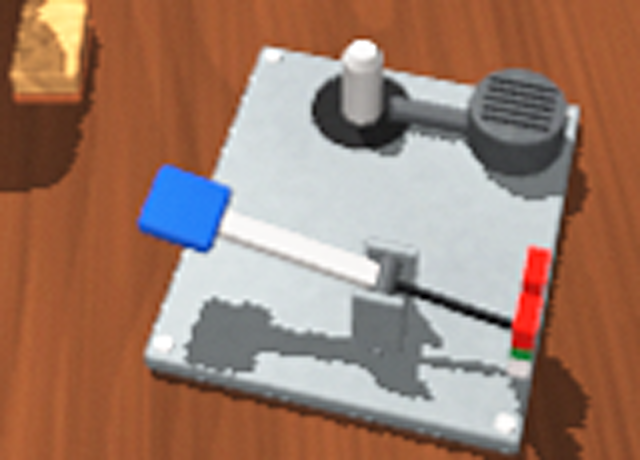

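Crop confirms: the orange cup is on the white cradle, closed bottom towards the robot (left in side view) and mouth to the right. Yellow lies on the table beside it. Next I'll fit the cup and dryer poses.

```bash
cat > fit.py <<'E'
from h import *
from scipy.optimize import minimize,least_squares
def proj(X,K,R,t):
    p=np.asarray(X)@R.T+t;p=p@K.T;return p[:,:2]/p[:,2:]
def ray(uv,z,n,k=0):
    im,d,K,R,t=load(n,k);c=-R.T@t;o=[]
    for u,v in uv:
        r=R.T@np.linalg.solve(K,[u,v,1]);o.append(c+r*(z-c[2])/r[2])
    return np.array(o)
a=np.linspace(0,2*np.pi,40)
def cup(x,y,z,yaw,tilt):
    ax=np.array([np.cos(yaw)*np.cos(tilt),np.sin(yaw)*np.cos(tilt),-np.sin(tilt)])
    e1=np.array([-np.sin(yaw),np.cos(yaw),0]);e2=np.cross(ax,e1)
    ring=24*(np.cos(a)[:,None]*e1+np.sin(a)[:,None]*e2);c=np.array([x,y,z])
    return np.vstack([c+40*ax+ring,c-40*ax+ring])
def fitcup(views,p0,free_z=False):
    D=[]
    for n,k in views:
        im,d,K,R,t=load(n,k);hsv=cv2.cvtColor(im,cv2.COLOR_BGR2HSV)
        m=cv2.inRange(hsv,(6,150,60),(17,255,255));c0=proj([p0[:3]],K,R,t)[0]
        mm=np.zeros_like(m);r=80 if n=="wrist" else 22
        if n=="wrist": r=250
        cv2.circle(mm,tuple(int(q) for q in c0),r,255,-1);m&=mm
        q,lab,st,_=cv2.connectedComponentsWithStats(m);m=((lab==1+np.argmax(st[1:,4]))*255).astype(np.uint8)
        D.append((m,K,R,t))
    def cost(p,full=False):
        z=p[3] if len(p)>3 else 70
        s=0
        for m,K,R,t in D:
            uv=proj(cup(p[0],p[1],z,p[2],np.radians(20)),K,R,t)
            S=4;h=cv2.convexHull((uv*16*S+ (16*(S-1)/2)).astype(np.int32).reshape(-1,1,2))
            b=np.zeros((384*S,512*S),np.uint8);cv2.fillConvexPoly(b,h,255,shift=4)
            b=cv2.resize(b,(512,384),interpolation=cv2.INTER_AREA)
            s+=np.abs(b.astype(float)-m).sum()/255/((m>0).sum())
        return s
    x0=[p0[0],p0[1],p0[3]]+([p0[2]] if free_z else [])
    sim=[x0]+[list(np.array(x0)+np.eye(len(x0))[i]*(0.15 if i==2 else 6)) for i in range(len(x0))]
    r=minimize(cost,x0,method="Nelder-Mead",options=dict(initial_simplex=sim,xatol=.05,fatol=1e-5))
    return r
E
python3 - <<'E'
from fit import *
for fz in(False,True):
  for v in([("side",0)],[("scene",0)],[("side",0),("scene",0)]):
    r=fitcup(v,(580,208,70,0.0),fz);print(fz,v,r.x.round(3),round(r.fun,3))
uv=[(246.2,226.7),(324.5,241.3),(310,323.5),(217,304)]
q=ray(uv,15,"side");print(q.round(1));print(np.linalg.norm(q-np.roll(q,-1,0),axis=1).round())
# expected order: (-100,125),(120,125),(120,-125),(-100,-125)
L=np.array([(-100,125),(120,125),(120,-125),(-100,-125)],float)
def f(p):
    c,s=np.cos(p[2]),np.sin(p[2]);return (L@np.array([[c,s],[-s,c]])+p[:2]-q[:,:2]).ravel()
r=least_squares(f,[520,-150,0]);p=r.x;print("dryer",p,r.fun.round(1))
T=np.array([[np.cos(p[2]),-np.sin(p[2])],[np.sin(p[2]),np.cos(p[2])]])
print("peg",T@[-20,85]+p[:2])
print("peg top seen",ray([(270.5,227)],75,"side"))
for n in("side","scene"):
    im,P,ok=cloud(n);hsv=cv2.cvtColor(im,cv2.COLOR_BGR2HSV);m=cv2.inRange(hsv,(105,150,120),(120,255,255))>0
    m&=ok&(P[...,2]>70)&(abs(P[...,1]+235)<60)&(abs(P[...,0]-475)<60);print(n,P[m].mean(0))
for n in("side","scene"):
    im,P,ok=cloud(n);m=ok&(P[...,2]>40)&(P[...,2]<85)&(np.linalg.norm(P[...,:2]-(T@[-20,85]+p[:2]),axis=-1)<28)
    print(n,m.sum(),P[m].mean(0),P[m].max(0),np.argwhere(m).mean(0)[::-1])
E
```

```text
False [('side', 0)] [5.98251e+02 2.32303e+02 2.87000e-01] 0.612
False [('scene', 0)] [ 5.27690e+02  2.34616e+02 -2.92000e-01] 0.743
False [('side', 0), ('scene', 0)] [5.56664e+02 2.29185e+02 1.15000e-01] 1.531
True [('side', 0)] [5.93983e+02 2.09906e+02 2.27000e-01 9.16230e+01] 0.588
True [('scene', 0)] [5.44184e+02 2.14920e+02 1.35000e-01 9.02790e+01] 0.747
True [('side', 0), ('scene', 0)] [5.85225e+02 1.51116e+02 2.08000e-01 1.36579e+02] 1.276
[[ 527.2  -43.8   15. ]
 [ 731.5 -113.9   15. ]
 [ 651.7 -343.4   15. ]
 [ 446.3 -277.2   15. ]]
[216. 243. 216. 247.]
dryer [ 5.79696223e+02 -1.91330981e+02 -3.28397126e-01] [-1.8  3.   2.1  2.1  1.2 -4.9 -1.5 -0.2]
peg [ 588.17974142 -104.42281137]
peg top seen [[ 587.50390684 -104.19880358   75.        ]]
side [ 472.39193545 -232.9133867    95.30992489]
scene [ 475.88787159 -240.71499821   93.13060249]
side 132 [ 586.83191193 -111.86529306   63.37249178] [599.21049255 -97.19799955  78.24863486] [270.48484848 232.28030303]
scene 73 [ 594.05793363 -109.98473937   61.74578406] [603.96808648 -97.89495333  82.32418007] [230.87671233 217.2739726 ]
```

```bash
sed -i 's/(6,150,60),(17,255,255)/(7,215,125),(17,255,255)/' fit.py
python3 - <<'E'
from fit import *
for n in("side","scene"):
    im,*_=load(n);hsv=cv2.cvtColor(im,cv2.COLOR_BGR2HSV)
    u,v=(258,149) if n=="side" else (290,168)
    print(hsv[v-12:v+14:3,u],hsv[v,u-22:u+24:4])
for fz in(False,True):
  for v in([("side",0)],[("scene",0)],[("side",0),("scene",0)]):
    r=fitcup(v,(580,208,70,0.0),fz);print(fz,v,r.x.round(3),round(r.fun,3))
E
```

```text
[[ 10 174 157]
 [ 10 173 155]
 [ 15 236 255]
 [ 17 255 253]
 [ 15 253 242]
 [ 13 250 223]
 [ 13 252 203]
 [ 15  65 208]
 [124   9 224]] [[ 10 166  80]
 [ 10 178  89]
 [ 15 255 248]
 [ 13 255 224]
 [ 14 253 230]
 [ 14 251 238]
 [ 15 255 245]
 [ 16 255 248]
 [ 16 255 252]
 [ 10 171 167]
 [ 10 175 163]
 [ 10 173 164]]
[[ 30 255 255]
 [ 25 255 236]
 [ 24 255 198]
 [ 18 255 255]
 [ 19 255 255]
 [ 16 255 250]
 [ 15 255 231]
 [ 13 242 208]
 [ 14  57 216]] [[ 11 161 158]
 [ 11 163 158]
 [ 12 205 188]
 [ 14 247 222]
 [ 15 255 241]
 [ 17 255 253]
 [ 19 255 255]
 [ 12 218 225]
 [ 11 159 146]
 [ 11 165 164]
 [ 11 163 155]
 [ 11 166 163]]
False [('side', 0)] [5.72663e+02 2.31654e+02 1.20000e-01] 0.287
False [('scene', 0)] [5.73173e+02 2.31965e+02 3.22000e-01] 0.72
False [('side', 0), ('scene', 0)] [5.72861e+02 2.32232e+02 2.49000e-01] 1.022
True [('side', 0)] [5.71847e+02 2.19180e+02 5.10000e-02 7.88150e+01] 0.309
True [('scene', 0)] [5.79078e+02 2.23239e+02 3.13000e-01 7.69370e+01] 0.745
True [('side', 0), ('scene', 0)] [5.7219e+02 2.3329e+02 2.5000e-01 6.9065e+01] 1.024
```

```bash
sed -i 's/(7,215,125),(17,255,255)/(7,205,125),(21,255,255)/' fit.py
python3 - <<'E'
from fit import *
for fz in(False,True):
  for v in([("side",0)],[("scene",0)],[("side",0),("scene",0)]):
    r=fitcup(v,(575,225,70,0.15),fz);print(fz,v,r.x.round(3),round(r.fun,3))
for n in("scene","side"):
    im,P,ok=cloud(n)
    hsv=cv2.cvtColor(im,cv2.COLOR_BGR2HSV);m=cv2.inRange(hsv,(22,150,100),(34,255,255))>0
    m&=ok&(abs(P[...,0]-560)<120)&(abs(P[...,1]-270)<120);p=P[m]
    print("yellow",m.sum(),p.mean(0),np.percentile(p,[2,98],0).round())
    for nm,u,v in(("jar",224,112),("jarcap",304,136)):pass
im,P,ok=cloud("side");print("jar cap",P[112,224],"stairs",P[75,253],"sand",P[222,193])
E
```

```text
False [('side', 0)] [5.73367e+02 2.33042e+02 1.85000e-01] 0.064
False [('scene', 0)] [5.71756e+02 2.34690e+02 2.14000e-01] 0.155
False [('side', 0), ('scene', 0)] [5.73045e+02 2.33265e+02 1.96000e-01] 0.231
True [('side', 0)] [5.74202e+02 2.42128e+02 1.91000e-01 6.30160e+01] 0.059
True [('scene', 0)] [5.72838e+02 2.33792e+02 2.36000e-01 7.08290e+01] 0.154
True [('side', 0), ('scene', 0)] [5.73347e+02 2.33098e+02 1.94000e-01 6.97460e+01] 0.23
yellow 215 [517.31106932 355.21831903  35.98635133] [[475. 326.  10.]
 [546. 387.  53.]]
yellow 315 [505.72602568 348.39036058  35.50813129] [[470. 321.   7.]
 [544. 386.  51.]]
jar cap [477.82041889 465.71756827  71.16040906] stairs [600.84141384 725.84961455  79.8416737 ] sand [383.06833852 -30.85650357  33.75607142]
```

```bash
cat > plan.py <<'E'
import numpy as np
from scipy.spatial.transform import Rotation as Ro
from cell import arm
np.set_printoptions(suppress=True,precision=4)
def Rt(yaw,tilt=35,flip=False):
    h=np.array([np.cos(yaw),np.sin(yaw),0]);t=np.radians(tilt);y=np.sin(t)*h-np.cos(t)*np.array([0,0,1.])
    z=np.array([-np.sin(yaw),np.cos(yaw),0]);z=-z if flip else z
    return np.column_stack([np.cross(y,z),y,z])
def to(p,R=None):
    s=arm.get_state();A=s["tool_rot"];R=A if R is None else R
    rv=np.degrees(Ro.from_matrix(A.T@R).as_rotvec());d=(np.array(p)-s["tcp_pos"])
    print("t",s["time"],"tcp",s["tcp_pos"].round(1),"q",s["qpos"].round(2),"w",round(s["gripper_width"],1),"F",s["force"].round(1))
    print("turn deg",rv.round(2),"|",np.linalg.norm(rv).round(1),"shift now-axes mm",(A.T@d).round(1),"after-turn axes",(R.T@d).round(1))
C=np.array([573.,233.2,70]);YAW=.195
AX=np.array([np.cos(YAW)*np.cos(np.radians(20)),np.sin(YAW)*np.cos(np.radians(20)),-np.sin(np.radians(20))])
G=C-18*AX
TG=G+19*Rt(YAW)[:,1]
E
python3 -c "
from plan import *
print(G,TG)
pre=TG-110*Rt(YAW)[:,1];print(pre)
to(pre,Rt(YAW));to(pre,Rt(YAW,flip=True))"
```

```text
[556.4061 229.9225  76.1564] [567.0975 232.0342  60.5925]
[505.1999 219.8088 150.6992]
t 0.15 tcp [177.9 598.7 238.1] q [-1.25  0.69 -0.19  1.57  0.16  0.9  -0.22] w 88.0 F [0.1 0.2 0.3]
turn deg [  8.54 -26.82 -34.32] | 44.4 shift now-axes mm [ 421.6   87.8 -269.9] after-turn axes [ 152.8  213.7 -435.1]
t 0.15 tcp [177.9 598.7 238.1] q [-1.25  0.69 -0.19  1.57  0.16  0.9  -0.22] w 88.0 F [0.1 0.2 0.3]
turn deg [ 46.08 146.09  11.46] | 153.6 shift now-axes mm [ 421.6   87.8 -269.9] after-turn axes [-152.8  213.7  435.1]
```

```bash
python3 -m jog '[[[0,0,0,0.042,0,-0.027,1],[0,0,0,0.042,0,-0.027,1],[0,0,0,0.042,0,-0.027,1],[0,0,0,0.042,0,-0.027,1],[0,0,0,0.042,0,-0.027,1],[0,0,0,0.042,0,-0.027,1],[0,0,0,0.042,0,-0.027,1],[0,0,0,0.042,0,-0.027,1],[0,0,0,0.042,0,-0.027,1],[0,0,0,0.042,0,-0.027,1],[0,0,0,0,0,0,1]]]'; python3 -c "
from plan import *
pre=TG-110*Rt(YAW)[:,1];print(pre)
to(pre,Rt(YAW));to(pre,Rt(YAW,flip=True))"
```

```text
time: 1.52
tcp_pos: [506.5, 215.7, 238.2]
tool_rot: [[0.956, 0.001, 0.293], [-0.293, -0.003, 0.956], [0.002, -1.0, -0.002]]
force: [-0.9, 0.7, -0.1]
gripper_width: 88.3
[505.1999 219.8088 150.6992]
t 1.525 tcp [506.5 215.7 238.2] q [-0.34  0.6  -0.25  1.79  0.2   0.78  0.58] w 88.3 F [-0.9  0.7 -0.1]
turn deg [  8.77 -27.28 -34.21] | 44.6 shift now-axes mm [-2.6 87.5  3.7] after-turn axes [-50.6  71.4   4.3]
t 1.525 tcp [506.5 215.7 238.2] q [-0.34  0.6  -0.25  1.79  0.2   0.78  0.58] w 88.3 F [-0.9  0.7 -0.1]
turn deg [ 45.83 145.67  11.75] | 153.2 shift now-axes mm [-2.6 87.5  3.7] after-turn axes [50.6 71.4 -4.3]
```

```bash
python3 -m jog '[[[1.75,-5.46,-6.84,0,0,0,1],[1.75,-5.46,-6.84,0,0,0,1],[1.75,-5.46,-6.84,0,0,0,1],[1.75,-5.46,-6.84,0,0,0,1],[1.75,-5.46,-6.84,0,0,0,1],[0,0,0,0,0,0,1]]]'; python3 -c "
from plan import *
pre=TG-110*Rt(YAW)[:,1]
to(pre,Rt(YAW))
from h import grab
grab('wrist',1)"
```

```text
time: 2.28
tcp_pos: [505.0, 205.4, 237.0]
tool_rot: [[0.908, 0.418, -0.041], [0.042, 0.006, 0.999], [0.418, -0.909, -0.012]]
force: [-1.0, -0.7, -0.4]
gripper_width: 88.1
t 2.275 tcp [505.  205.4 237. ] q [-0.64  0.49  0.04  2.2   1.19  0.23 -0.13] w 88.1 F [-1.  -0.7 -0.4]
turn deg [  4.98  -7.36 -10.34] | 13.6 shift now-axes mm [-35.2  78.6  15.4] after-turn axes [-47.   72.4  14.1]
```

View pics/wrist1.png

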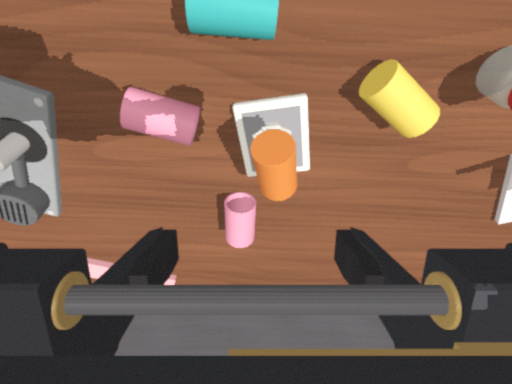

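```bash
python3 -m jog '[[[1.25,-1.8,-2.6,-0.011,0.018,0.0035,1],[1.25,-1.8,-2.6,-0.011,0.018,0.0035,1],[1.25,-1.8,-2.6,-0.011,0.018,0.0035,1],[1.25,-1.8,-2.6,-0.011,0.018,0.0035,1],[0,0,0,0,0,0,1]]]'; python3 -c "
from plan import *
pre=TG-110*Rt(YAW)[:,1]
to(pre,Rt(YAW))
"
```

```text
time: 2.95
tcp_pos: [502.0, 199.9, 176.3]
tool_rot: [[0.844, 0.521, -0.127], [0.127, 0.036, 0.991], [0.521, -0.853, -0.035]]
force: [0.0, -0.4, -0.3]
gripper_width: 88.4
t 2.95 tcp [502.  199.9 176.3] q [-0.46  0.65 -0.27  2.37  2.2   0.57 -1.1 ] w 88.4 F [ 0.  -0.4 -0.3]
turn deg [ 3.82 -2.12 -3.65] | 5.7 shift now-axes mm [-8.1 24.2 20.2] after-turn axes [-8.9 25.  18.9]
```

```bash
python3 -m jog '[[[1.9,-1.05,-1.8,-0.0045,0.0125,0.0095,1],[1.9,-1.05,-1.8,-0.0045,0.0125,0.0095,1],[0,0,0,0,0,0,1]]]'; python3 -c "
from plan import *
pre=TG-110*Rt(YAW)[:,1]
to(pre,Rt(YAW));to(TG,Rt(YAW))
from h import grab
grab('wrist',2);grab('side',2)
from fit import *
for z in (0,1):
  for v in([('wrist',2)],[('side',2)],[('wrist',2),('side',2)]):
    r=fitcup(v,(573,233,70,.195),z);print(z,v,r.x,r.fun)
"
```

```text
time: 3.32
tcp_pos: [506.8, 219.1, 151.4]
tool_rot: [[0.802, 0.565, -0.192], [0.158, 0.109, 0.981], [0.576, -0.817, -0.002]]
force: [-0.6, -0.6, 0.1]
gripper_width: 88.1
t 3.325 tcp [506.8 219.1 151.4] q [-0.4   0.75 -0.38  2.42  2.38  0.77 -1.23] w 88.1 F [-0.6 -0.6  0.1]
turn deg [ 0.13 -0.01  0.17] | 0.2 shift now-axes mm [-1.5 -0.3  1. ] after-turn axes [-1.5 -0.3  1. ]
t 3.325 tcp [506.8 219.1 151.4] q [-0.4   0.75 -0.38  2.42  2.38  0.77 -1.23] w 88.1 F [-0.6 -0.6  0.1]
turn deg [ 0.13 -0.01  0.17] | 0.2 shift now-axes mm [ -1.9 109.7   1.3] after-turn axes [ -1.5 109.7   1. ]Traceback (most recent call last):
  File "<string>", line 10, in <module>
    r=fitcup(v,(573,233,70,.195),z);print(z,v,r.x,r.fun)
  File "fit.py", line 24, in fitcup
    q,lab,st,_=cv2.connectedComponentsWithStats(m);m=((lab==1+np.argmax(st[1:,4]))*255).astype(np.uint8)
                                                              ~~~~~~~~~^^^^^^^^^^
    return _wrapfunc(a, 'argmax', axis=axis, out=out, **kwds)
    return bound(*args, **kwds)
ValueError: attempt to get argmax of an empty sequence
```

View pics/wrist2.png

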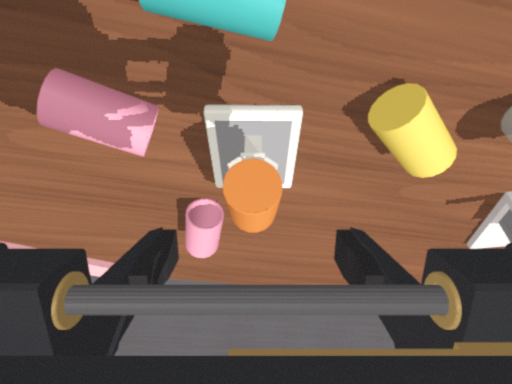

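```bash
python3 -c "
from fit import *
im,d,K,R,t=load('wrist',2)
print(proj([(573,233,70),TGp:=(567,232,60.6)],K,R,t), cv2.cvtColor(im,cv2.COLOR_BGR2HSV)[180:230:8,252])
im,P,ok=cloud('wrist',2);print(P[185,252],P[215,252],d[185,252])
r=fitcup([('side',2)],(573,233,70,.195));print(r.x,r.fun)
"
```

```text
[[256.61439795 200.43164656]
 [256.80397255 188.31134356]] [[ 13 167 235]
 [ 13 168 235]
 [ 14 167 236]
 [ 14 167 236]
 [ 13 166 237]
 [ 14 165 245]
 [ 14 166 246]]
[536.8283172  222.16183027  82.66952139] [546.87454266 224.21770563 104.17604956] 226.89398
[5.73368610e+02 2.32981273e+02 1.92761634e-01] 0.06922090870246404
```

```bash
sed -i 's/^        m=cv2.inRange(hsv,(7,205,125).*;c0=/        m=cv2.inRange(hsv,(7,205,125),(21,255,255)) if n!="wrist" else cv2.inRange(hsv,(9,130,195),(19,255,255));c0=/' fit.py; python3 -c "
from fit import *
for v in([('wrist',2)],[('wrist',2),('side',2)],[('wrist',2),('side',2),('scene',0)]):
  r=fitcup(v,(573,233,70,.195));print(v,r.x,r.fun)
"
```

```text
[('wrist', 2)] [5.74341022e+02 2.29700613e+02 1.94013951e-01] 0.06585260149460023
[('wrist', 2), ('side', 2)] [5.73785324e+02 2.30758655e+02 2.11680755e-01] 0.15566395766333588
[('wrist', 2), ('side', 2), ('scene', 0)] [5.73685561e+02 2.31091930e+02 2.26413860e-01] 0.3369798892563931
```

```bash
python3 -m jog '[[[0,0,0,-0.0003,0.025,-0.0003,1],[0,0,0,-0.0003,0.025,-0.0003,1],[0,0,0,-0.0003,0.025,-0.0003,1],[0,0,0,-0.0003,0.020,-0.0003,1],[0,0,0,0,0.015,0,1],[0,0,0,0,0,0,1]]]'; python3 -c "
from plan import *
C=np.array([573.8,231.,70]);to(C-18*AX+19*Rt(.195)[:,1],Rt(YAW))
from h import *
grab('side',3);grab('wrist',3)
im=load('side',3)[0];cv2.imwrite('pics/s3.png',cv2.resize(im[80:210,180:340],None,fx=4,fy=4))
"
```

```text
time: 4.18
tcp_pos: [568.8, 231.0, 61.5]
tool_rot: [[0.8, 0.567, -0.194], [0.158, 0.112, 0.981], [0.578, -0.816, 0.0]]
force: [0.4, -0.4, 0.4]
gripper_width: 88.1
t 4.175 tcp [568.8 231.   61.5] q [-0.35  0.97 -0.36  2.27  2.5   0.82 -1.22] w 88.1 F [ 0.4 -0.4  0.4]
turn deg [-0.02 -0.02  0.33] | 0.3 shift now-axes mm [-1.5  0.1 -0.9] after-turn axes [-1.5  0.1 -0.9]
```

View pics/s3.png

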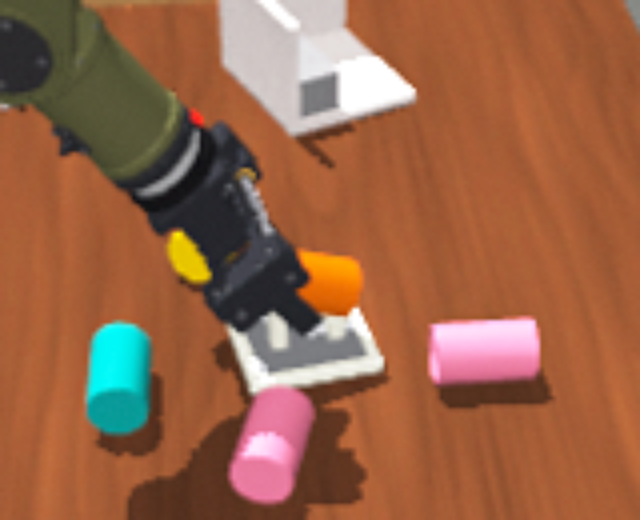

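View pics/wrist3.png

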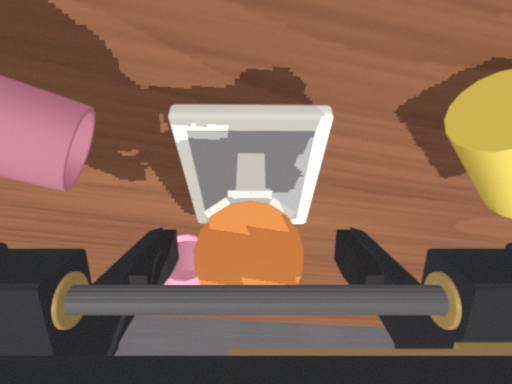

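The fingers straddle the cup (cup disc centre at column 249, jaw centre 256, about 3 mm off). I'll centre it, then close.

```bash
python3 -m jog '[[[0,0,0,-0.001,0,-0.0025,1],[0,0,0,0,0,0,0.6],[0,0,0,0,0,0,0.5],[0,0,0,0,0,0,0.3],[0,0,0,0,0,0,0.3],[0,0,0,0,0,0,0.3],[0,0,0,0,0,0,0.3],[0,0,0,0,0,0,0.3]]]' 20; python3 -c "
from plan import *
to(TG,Rt(YAW))"
```

```text
time: 5.28
tcp_pos: [568.1, 227.8, 60.9]
tool_rot: [[0.801, 0.567, -0.193], [0.157, 0.112, 0.981], [0.578, -0.816, 0.001]]
force: [-0.1, -2.4, 1.0]
gripper_width: 47.7
t 5.275 tcp [568.1 227.8  60.9] q [-0.34  0.97 -0.37  2.27  2.51  0.83 -1.23] w 47.7 F [-0.1 -2.4  1. ]
turn deg [-0.02 -0.04  0.33] | 0.3 shift now-axes mm [-0.4  0.2  4.3] after-turn axes [-0.4  0.2  4.3]
```

```bash
python3 -m jog '[[[0,0,0,0.006,-0.008,0,0.3],[0,0,0,0.012,-0.016,0,0.3],[0,0,0,0.0145,-0.0204,0,0.3],[0,0,0,0.0145,-0.0204,0,0.3],[0,0,0,0.0145,-0.0204,0,0.3],[0,0,0,0.0145,-0.0204,0,0.3],[0,0,0,0.0145,-0.0204,0,0.3],[0,0,0,0,0,0,0.3]]]' 25; python3 -c "
from plan import *
to(TG,Rt(YAW))
from h import *
grab('side',4);grab('wrist',4)
im=load('side',4)[0];cv2.imwrite('pics/s4.png',cv2.resize(im[40:240,150:350],None,fx=3,fy=3))
"
```

```text
time: 6.28
tcp_pos: [568.9, 230.0, 218.4]
tool_rot: [[0.798, 0.569, -0.197], [0.158, 0.117, 0.98], [0.581, -0.814, 0.003]]
force: [0.0, -0.0, -0.9]
gripper_width: 47.8
t 6.275 tcp [568.9 230.  218.4] q [-0.44  0.6  -0.2   2.22  2.24  0.42 -0.99] w 47.8 F [ 0.  -0.  -0.9]
turn deg [-0.24  0.03  0.51] | 0.6 shift now-axes mm [-92.8 127.6   1.9] after-turn axes [-91.7 128.4   2.4]
```

View pics/s4.png

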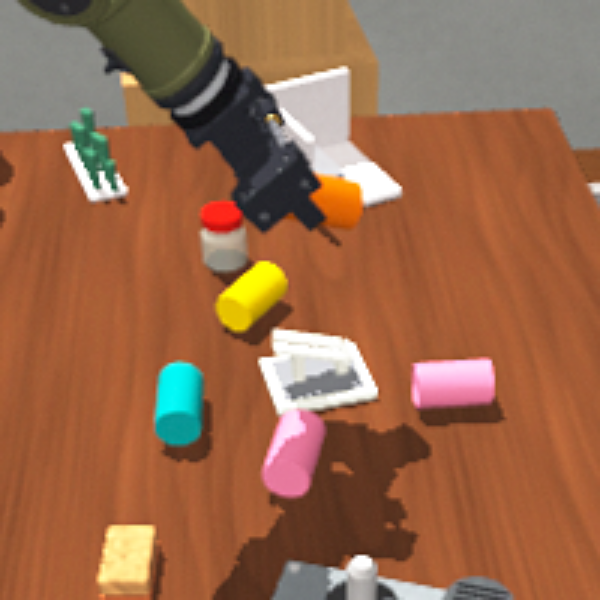

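View pics/wrist4.png

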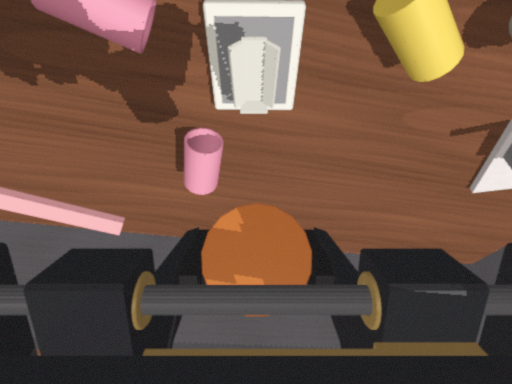

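The cup is held square (width 47.8 mm) and the cradle is empty and unmoved. I'll carry it towards the peg, keeping the heading radial.

```bash
python3 -m jog '[[[0,0,0,-0.0037,-0.0028,-0.042,0.3],[0,0,0,-0.0037,-0.0028,-0.042,0.3],[0,0,0,-0.0037,-0.0028,-0.042,0.3],[0,0,0,-0.0037,-0.0028,-0.042,0.3],[-3.1,4.35,0,0,0,0,0.3],[-3.1,4.35,0,0,0,0,0.3],[-3.1,4.35,0,0,0,0,0.3],[-3.1,4.35,0,0,0,0,0.3],[-3.1,4.35,0,0,0,0,0.3],[-3.1,4.35,0,0,0,0,0.3],[0,0,0,0,0,0,0.3]]]'; python3 -c "
from plan import *
to((598.4,-108.3,210),Rt(-.365))
"
```

```text
time: 7.75
tcp_pos: [583.0, 62.0, 214.9]
tool_rot: [[0.765, 0.539, 0.352], [-0.287, -0.204, 0.936], [0.576, -0.817, -0.001]]
force: [0.2, 0.1, -0.4]
gripper_width: 47.9
t 7.75 tcp [583.   62.  214.9] q [-0.42  0.61  0.01  2.23  1.92  0.44 -1.06] w 47.9 F [ 0.2  0.1 -0.4]
turn deg [-0.11  0.3   0.18] | 0.4 shift now-axes mm [  57.8   47.  -154. ] after-turn axes [  58.7   47.1 -153.6]
```

```bash
python3 -m jog '[[[0,0,0,0.0145,0.0118,-0.0385,0.3],[0,0,0,0.0145,0.0118,-0.0385,0.3],[0,0,0,0.0145,0.0118,-0.0385,0.3],[0,0,0,0.0145,0.0118,-0.0385,0.3],[0,0,0,0,0,0,0.3]]]'; python3 -c "
from plan import *
to((598.4,-108.3,210),Rt(-.365,flip=True))
"
```

```text
time: 8.38
tcp_pos: [596.7, -116.6, 210.6]
tool_rot: [[0.762, 0.537, 0.363], [-0.295, -0.212, 0.932], [0.577, -0.817, -0.003]]
force: [0.2, 1.0, -1.2]
gripper_width: 48.0
t 8.375 tcp [ 596.7 -116.6  210.6] q [ 0.07  0.61 -0.1   2.24  2.38  0.4  -1.14] w 48.0 F [ 0.2  1.  -1.2]
turn deg [ -0.39 179.79   0.54] | 179.8 shift now-axes mm [-1.5 -0.4  8.3] after-turn axes [ 1.5 -0.3 -8.3]
```

```bash
python3 -m jog '[[[0,-5,0,0,0,0,0.3],[0,-10,0,0,0,0,0.3],[0,-10,0,0,0,0,0.3],[0,-10,0,0,0,0,0.3],[0,-10,0,0,0,0,0.3],[0,-10,0,0,0,0,0.3],[0,-10,0,0,0,0,0.3],[0,-10,0,0,0,0,0.3],[0,-10,0,0,0,0,0.3],[0,0,0,0,0,0,0.3]]]'; python3 -c "
from plan import *
to((598.4,-108.3,210),Rt(-.365,flip=True))
"
```

```text
time: 9.62
tcp_pos: [597.7, -109.2, 210.5]
tool_rot: [[0.42, 0.539, -0.731], [0.906, -0.204, 0.37], [0.051, -0.818, -0.574]]
force: [-0.1, -0.2, -0.7]
gripper_width: 47.9
t 9.625 tcp [ 597.7 -109.2  210.5] q [-0.17  0.63  0.26  2.25  2.95  0.31 -0.26] w 47.9 F [-0.1 -0.2 -0.7]
turn deg [  0.21 -94.89  -0.04] | 94.9 shift now-axes mm [1.1 0.6 0.1] after-turn axes [-0.   0.6 -1.1]
```

```bash
python3 -m jog '[[[0,-10,0,0,0,0,0.3],[0,-10,0,0,0,0,0.3],[0,-10,0,0,0,0,0.3],[0,-10,0,0,0,0,0.3],[0,-10,0,0,0,0,0.3],[0,-10,0,0,0,0,0.3],[0,-10,0,0,0,0,0.3],[0,-10,0,0,0,0,0.3],[0,-10,0,0,0,0,0.3],[0,-4.9,0,0,0,0,0.3],[0,0,0,0,0,0,0.3]]]'; python3 -c "
from plan import *
to((598.4,-108.3,210),Rt(-.365,flip=True))
from h import *
grab('side',5);grab('wrist',5);grab('scene',5)
im=load('side',5)[0];cv2.imwrite('pics/s5.png',cv2.resize(im[120:320,180:380],None,fx=3,fy=3))
im=load('scene',5)[0];cv2.imwrite('pics/c5.png',cv2.resize(im[110:290,150:330],None,fx=3,fy=3))
"
```

```text
time: 11.0
tcp_pos: [598.0, -109.6, 210.7]
tool_rot: [[-0.762, 0.539, -0.358], [0.294, -0.204, -0.934], [-0.577, -0.817, -0.003]]
force: [-0.4, -0.5, -0.7]
gripper_width: 47.9
t 11.0 tcp [ 598.  -109.6  210.7] q [-0.37  0.71  0.62  2.26  3.65  0.38  0.67] w 47.9 F [-0.4 -0.5 -0.7]
turn deg [ 0.09 -0.16 -0.21] | 0.3 shift now-axes mm [ 0.5  0.5 -1.4] after-turn axes [ 0.5  0.5 -1.4]
```

View pics/s5.png

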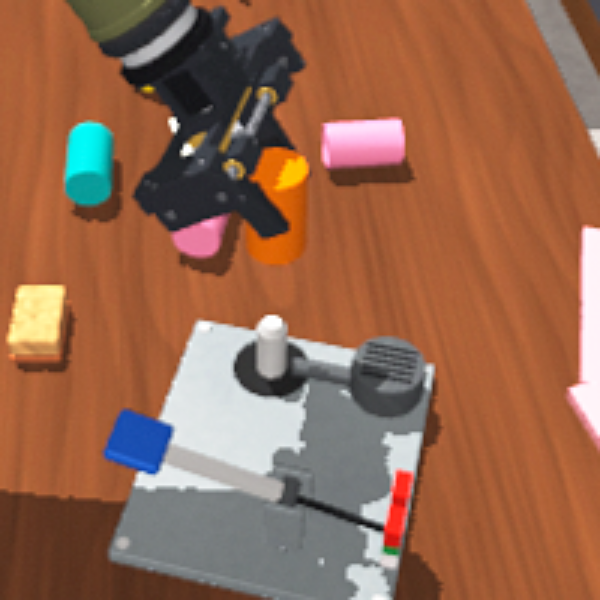

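View pics/c5.png

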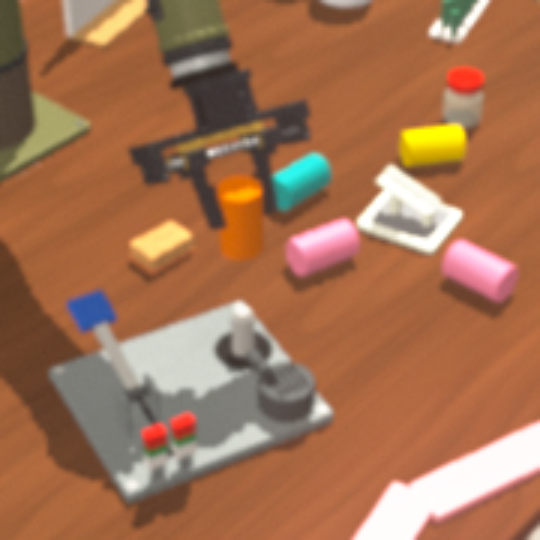

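View pics/wrist5.png

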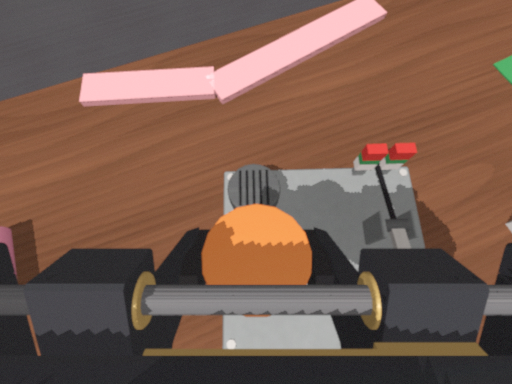

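```bash
python3 -m jog '[[[0,0,0,0.0108,0.0153,0,0.3],[0,0,0,0.0108,0.0153,0,0.3],[0,0,0,0.0108,0.0153,0,0.3],[0,0,0,0.0108,0.0153,-0.001,0.3],[0,0,0,0,0,0,0.3],[0,0,0,0,0,0,0.3]]]'; python3 -c "
from plan import *
to((598.4,-108.3,135),Rt(-.365,flip=True))
from h import *
grab('side',6);grab('wrist',6);grab('scene',6)
im=load('side',6)[0];cv2.imwrite('pics/s6.png',cv2.resize(im[180:260,220:320],None,fx=7,fy=7,interpolation=cv2.INTER_CUBIC))
im=load('scene',6)[0];cv2.imwrite('pics/c6.png',cv2.resize(im[170:250,180:280],None,fx=7,fy=7,interpolation=cv2.INTER_CUBIC))
"
```

```text
time: 11.9
tcp_pos: [599.0, -109.6, 137.0]
tool_rot: [[-0.762, 0.54, -0.358], [0.293, -0.206, -0.934], [-0.578, -0.816, -0.001]]
force: [-0.4, -0.3, -1.1]
gripper_width: 47.7
t 11.9 tcp [ 599.  -109.6  137. ] q [-0.37  0.9   0.64  2.3   3.56  0.6   0.7 ] w 47.7 F [-0.4 -0.3 -1.1]
turn deg [ 0.04 -0.09 -0.32] | 0.3 shift now-axes mm [ 2.   1.1 -1. ] after-turn axes [ 2.   1.1 -1. ]
```

View pics/s6.png

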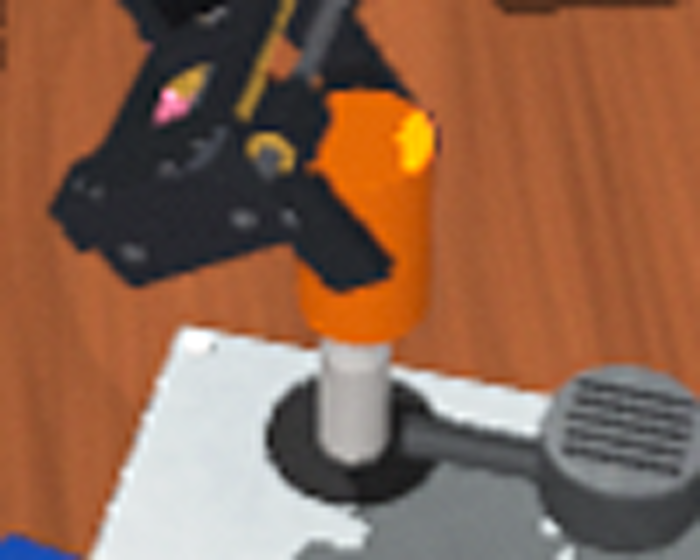

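View pics/c6.png

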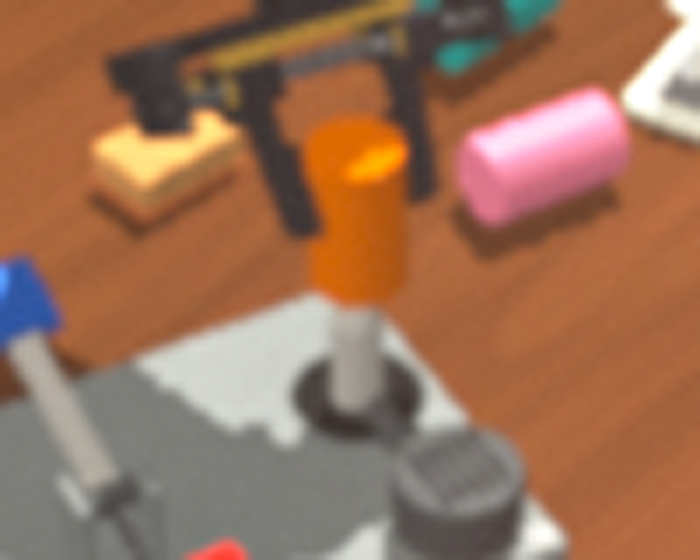

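```bash
python3 -m jog '[[[0,0,0,0.0023,-0.0016,-0.0016,0.3],[0,0,0,0,0,0,0.3],[0,0,0,0.0071,0.010,0,0.3],[0,0,0,0.0071,0.010,0,0.3],[0,0,0,0.0071,0.010,0,0.3],[0,0,0,0.0071,0.010,0,0.3],[0,0,0,0,0,0,0.3]]]'; python3 -c "
from plan import *
to((597.0,-107.2,57.2),Rt(-.365,flip=True))
"
```

```text
time: 12.92
tcp_pos: [596.1, -106.8, 85.8]
tool_rot: [[-0.764, 0.538, -0.357], [0.291, -0.206, -0.934], [-0.576, -0.817, 0.0]]
force: [-0.0, 0.2, -0.7]
gripper_width: 47.6
t 12.925 tcp [ 596.1 -106.8   85.8] q [-0.37  1.03  0.62  2.32  3.49  0.73  0.71] w 47.6 F [-0.   0.2 -0.7]
turn deg [-0.01  0.03 -0.17] | 0.2 shift now-axes mm [15.7 24.   0.1] after-turn axes [15.6 24.   0.1]
```

No contact as it passes over the peg top. Continuing down, then slowly.

```bash
python3 -m jog '[[[0,0,0,0.0046,0.0065,0,0.3],[0,0,0,0.0046,0.0065,0,0.3],[0,0,0,0.0046,0.0065,0,0.3],[0,0,0,0,0,0,0.3]]]'; python3 -c "
from plan import *
to((597.0,-107.2,57.2),Rt(-.365,flip=True))
from h import *
grab('side',7);grab('scene',7)
im=load('side',7)[0];cv2.imwrite('pics/s7.png',cv2.resize(im[190:260,220:320],None,fx=7,fy=7,interpolation=cv2.INTER_CUBIC))
im=load('scene',7)[0];cv2.imwrite('pics/c7.png',cv2.resize(im[180:250,180:280],None,fx=7,fy=7,interpolation=cv2.INTER_CUBIC))
"
```

```text
time: 13.42
tcp_pos: [596.4, -106.7, 62.7]
tool_rot: [[-0.763, 0.539, -0.357], [0.291, -0.205, -0.934], [-0.577, -0.817, -0.0]]
force: [-0.4, 0.4, -0.7]
gripper_width: 48.0
t 13.425 tcp [ 596.4 -106.7   62.7] q [-0.36  1.09  0.62  2.32  3.46  0.78  0.71] w 48.0 F [-0.4  0.4 -0.7]
turn deg [ 0.02  0.01 -0.23] | 0.2 shift now-axes mm [2.6 4.9 0.3] after-turn axes [2.5 4.9 0.3]
```

View pics/s7.png

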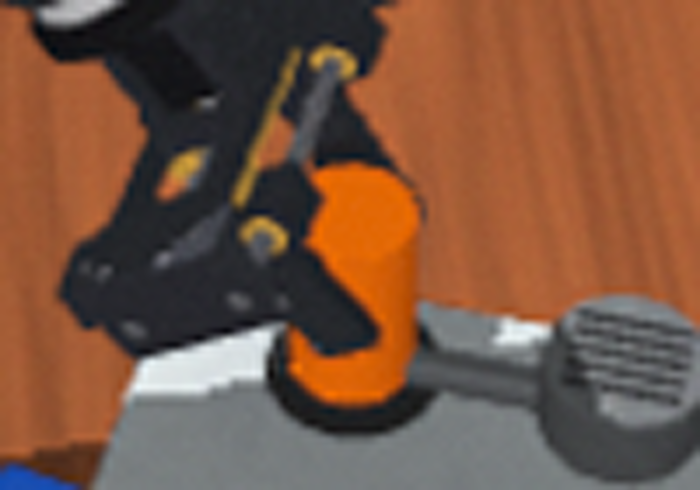

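View pics/c7.png

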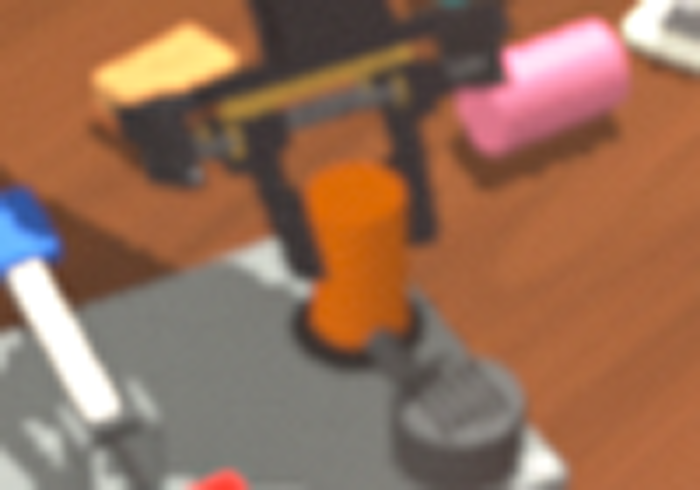

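The cup is over the peg and centred on the black ring in both views. The rim looks about 5 mm above the plate. I'll feel for contact.

```bash
python3 -m jog '[[[0,0,0,0.0012,0.0016,0,0.3],[0,0,0,0.0012,0.0016,0,0.3],[0,0,0,0,0,0,0.3]]]';python3 -m jog '[[[0,0,0,0.0006,0.0008,0,0.3],[0,0,0,0,0,0,0.3]]]';python3 -m jog '[[[0,0,0,0.0006,0.0008,0,0.3],[0,0,0,0,0,0,0.3]]]'
```

```text
time: 13.9
tcp_pos: [596.5, -106.7, 59.4]
tool_rot: [[-0.763, 0.54, -0.357], [0.292, -0.206, -0.934], [-0.578, -0.816, -0.001]]
force: [0.4, 0.2, -0.5]
gripper_width: 47.7
time: 14.15
tcp_pos: [596.8, -106.9, 58.8]
tool_rot: [[-0.762, 0.54, -0.357], [0.292, -0.206, -0.934], [-0.578, -0.816, -0.001]]
force: [-0.3, 0.6, 0.3]
gripper_width: 48.0
time: 14.4
tcp_pos: [597.4, -107.1, 58.5]
tool_rot: [[-0.761, 0.542, -0.357], [0.292, -0.206, -0.934], [-0.58, -0.815, -0.001]]
force: [-1.0, 1.1, 5.5]
gripper_width: 47.8
```

Contact at TCP z 58.5 with about 5.5 N upward: the rim is on the plate. Releasing.

```bash
python3 -m jog '[[[0,0,0,0,0,0,0.55],[0,0,0,0,0,0,0.6],[0,0,0,0,0,0,0.7],[0,0,0,0,0,0,0.8],[0,0,0,0,0,0,0.8],[0,0,0,0,0,0,0.8]]]' 10; python3 -c "
from h import *
grab('side',8)
im=load('side',8)[0];cv2.imwrite('pics/s8.png',cv2.resize(im[190:260,220:320],None,fx=7,fy=7,interpolation=cv2.INTER_CUBIC))
"
```

```text
time: 15.15
tcp_pos: [596.4, -106.8, 57.4]
tool_rot: [[-0.763, 0.54, -0.357], [0.292, -0.206, -0.934], [-0.577, -0.816, -0.001]]
force: [0.2, 0.2, -1.0]
gripper_width: 70.4
```

View pics/s8.png

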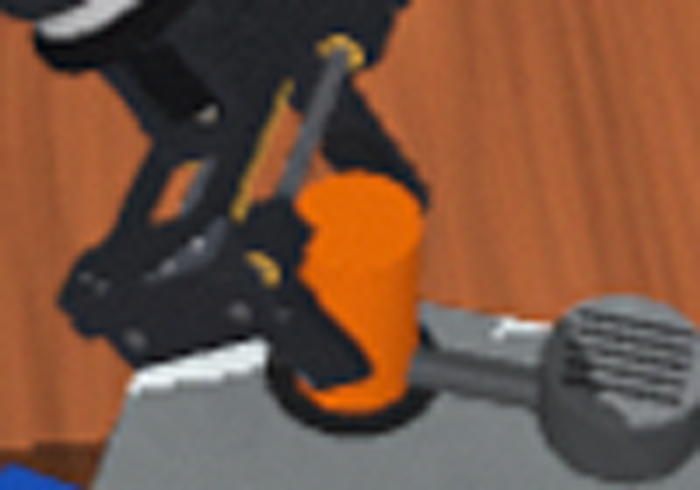

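Open and free. Withdrawing straight back along the tool axis.

```bash
python3 -m jog '[[[0,0,0,0,-0.006,0,0.9],[0,0,0,0,-0.015,0,0.9],[0,0,0,0,-0.025,0,0.9],[0,0,0,0,-0.03,0,0.9],[0,0,0,0,-0.035,0,0.9],[0,0,0,0,-0.035,0,0.9],[0,0,0,0,-0.03,0,0.9],[0,0,0,0,0,0,0.9]]]'; python3 -c "
from plan import *
to((472,-236,150),Rt(-.328,0,True));to((472,-236,150),Rt(-.328,0,False))
from h import *
grab('side',9);grab('scene',9)
im=load('side',9)[0];cv2.imwrite('pics/s9.png',cv2.resize(im[190:330,180:340],None,fx=5,fy=5,interpolation=cv2.INTER_CUBIC)[:600])
im=load('scene',9)[0];cv2.imwrite('pics/c9.png',cv2.resize(im[170:290,150:290],None,fx=5,fy=5,interpolation=cv2.INTER_CUBIC))
"
```

```text
time: 16.2
tcp_pos: [500.2, -70.1, 202.9]
tool_rot: [[-0.761, 0.541, -0.358], [0.293, -0.205, -0.934], [-0.578, -0.816, -0.003]]
force: [-0.3, 0.5, -0.6]
gripper_width: 79.1
t 16.2 tcp [500.2 -70.1 202.9] q [-0.53  0.73  0.73  2.55  3.5   0.63  0.76] w 79.1 F [-0.3  0.5 -0.6]
turn deg [ -0.5   -2.15 -35.34] | 35.4 shift now-axes mm [  3.4  61.9 165.2] after-turn axes [-26.8  52.9 166.1]
t 16.2 tcp [500.2 -70.1 202.9] q [-0.53  0.73  0.73  2.55  3.5   0.63  0.76] w 79.1 F [-0.3  0.5 -0.6]
turn deg [ 54.   169.49  -0.77] | 177.9 shift now-axes mm [  3.4  61.9 165.2] after-turn axes [  26.8   52.9 -166.1]
```

View pics/s9.png

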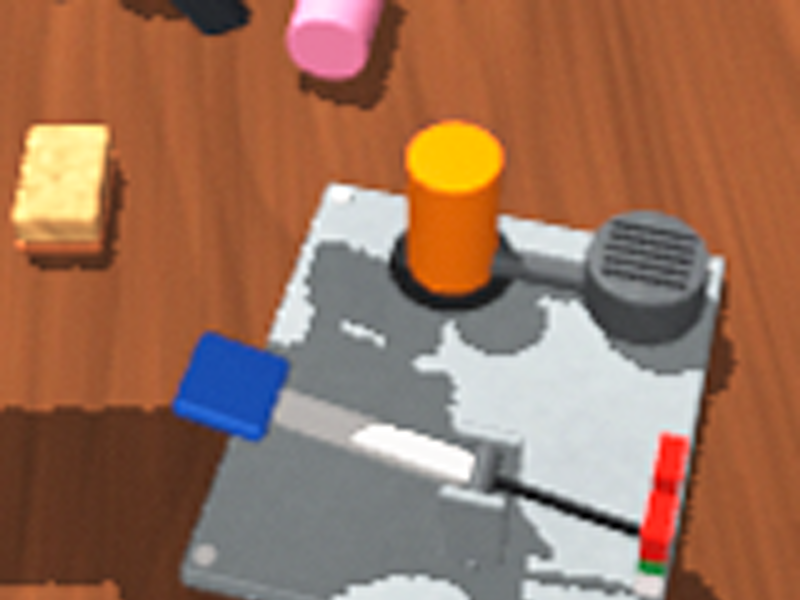

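View pics/c9.png

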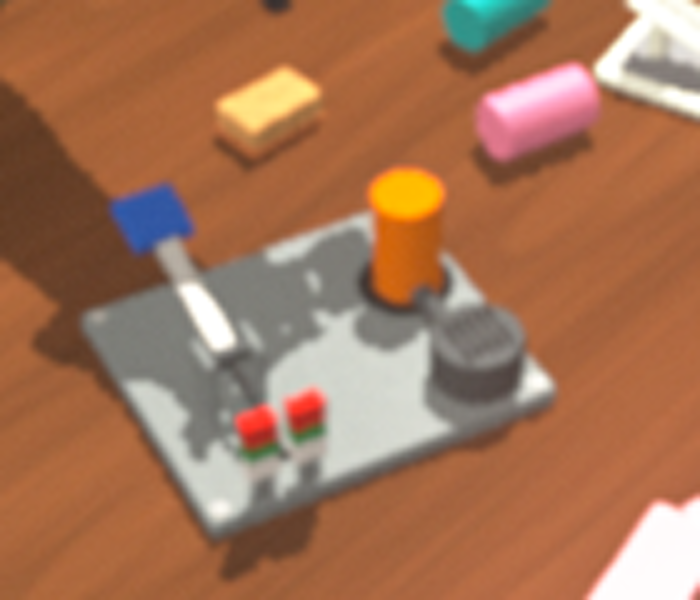

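The cup stands upright over the peg, centred in the black ring in both views. The lever is still released, with its pointer in the bottom white band. Next: tool vertical, gripper shut, move over the pad.

```bash
python3 -m jog '[[[-0.1,-0.4,-6,0,0,0,0.5],[-0.1,-0.4,-6,0,0,0,0.3],[-0.1,-0.4,-6,0,0,0,0],[-0.1,-0.4,-6,0,0,0,0],[-0.1,-0.4,-6,0,0,0,0],[-0.1,-0.2,-5.3,0,0,0,0],[0,0,0,0,0,0,0]]]' 20; python3 -c "
from plan import *
to((474,-233,150),Rt(-.328,0,True))"
```

```text
time: 17.18
tcp_pos: [444.7, -64.3, 120.1]
tool_rot: [[-0.937, 0.146, -0.318], [0.318, -0.021, -0.948], [-0.145, -0.989, -0.027]]
force: [-0.1, 0.4, 0.7]
gripper_width: 11.5
t 17.175 tcp [444.7 -64.3 120.1] q [-0.02  0.69  0.08  2.33  4.14  0.04  0.28] w 11.5 F [-0.1  0.4  0.7]
turn deg [ 1.55  0.13 -8.32] | 8.5 shift now-axes mm [-85.5 -21.7 149.8] after-turn axes [-82.1 -29.9 150.3]
```

```bash
python3 -c "
from plan import *
to((474,-233,150),Rt(-.40,25,True))"
```

```text
t 17.175 tcp [444.7 -64.3 120.1] q [-0.02  0.69  0.08  2.33  4.14  0.04  0.28] w 11.5 F [-0.1  0.4  0.7]
turn deg [ 2.73  3.76 16.73] | 17.4 shift now-axes mm [-85.5 -21.7 149.8] after-turn axes [-96.6  12.1 144. ]
```

```bash
python3 -m jog '[[[0.5,0.8,3.4,-0.010,-0.008,0,0],[0.5,0.8,3.4,-0.010,-0.008,0,0],[0.5,0.8,3.4,-0.010,-0.008,0,0],[0.5,0.8,3.4,-0.010,-0.008,0,0],[0.5,0.8,3.4,-0.010,-0.008,0,0],[0,0,0,0,0,0,0]]]'; python3 -c "
from plan import *
to((474,-233,150),Rt(-.40,25,True))"
```

```text
time: 17.92
tcp_pos: [480.8, -76.6, 173.8]
tool_rot: [[-0.831, 0.399, -0.389], [0.353, -0.163, -0.921], [-0.431, -0.903, -0.005]]
force: [-0.7, -0.2, -1.2]
gripper_width: 0.8
t 17.925 tcp [480.8 -76.6 173.8] q [-0.46  0.73  0.7   2.47  3.81  0.46  0.5 ] w 0.8 F [-0.7 -0.2 -1.2]
turn deg [ 0.3  -0.09 -0.51] | 0.6 shift now-axes mm [-39.3  44.2 146.9] after-turn axes [-39.5  44.6 146.7]
```

```bash
python3 -m jog '[[[0,0,0,-0.0093,0.0095,0.0293,0],[0,0,0,-0.0093,0.0095,0.0293,0],[0,0,0,-0.0093,0.0095,0.0293,0],[0,0,0,-0.0093,0.0095,0.0293,0],[0,0,0,-0.0093,0.0095,0.0293,0],[0,0,0,0,0,0,0]]]'; python3 -c "
from plan import *
to((481.4,-236,105),Rt(-.40,25,True))
from h import *
grab('side',10);grab('wrist',10)
im=load('side',10)[0];cv2.imwrite('pics/s10.png',cv2.resize(im[190:330,180:340],None,fx=5,fy=5,interpolation=cv2.INTER_CUBIC)[:600])
"
```

```text
time: 18.68
tcp_pos: [481.0, -239.6, 150.0]
tool_rot: [[-0.829, 0.398, -0.394], [0.357, -0.166, -0.919], [-0.431, -0.902, -0.005]]
force: [0.1, 0.7, -0.1]
gripper_width: 0.2
t 18.675 tcp [ 481.  -239.6  150. ] q [-0.02  0.8   0.68  2.36  4.05  0.6   0.62] w 0.2 F [ 0.1  0.7 -0.1]
turn deg [ 0.15 -0.36 -0.55] | 0.7 shift now-axes mm [20.3 40.2 -3.2] after-turn axes [19.9 40.3 -3.5]
```

View pics/s10.png

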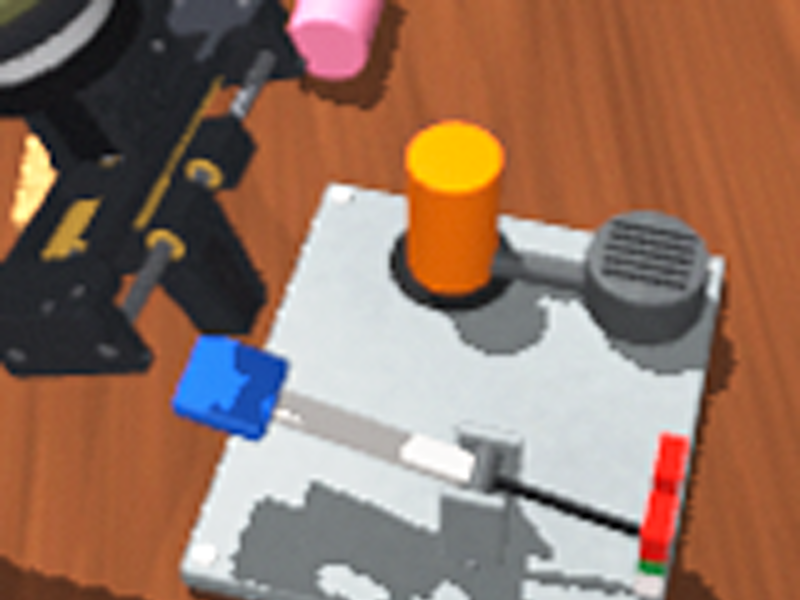

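View pics/wrist10.png

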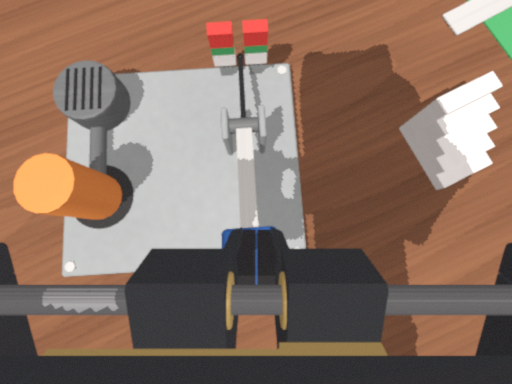

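```bash
python3 -m jog '[[[0,0,0,0.005,0.010,-0.0009,0],[0,0,0,0.005,0.010,-0.0009,0],[0,0,0,0.005,0.010,-0.0009,0],[0,0,0,0.005,0.010,-0.0008,0],[0,0,0,0,0,0,0]]]'; python3 -c "
from plan import *
to((481.4,-236,72),Rt(-.40,25,True))
from h import *
grab('side',11);grab('scene',11)
im=load('side',11)[0];cv2.imwrite('pics/s11.png',cv2.resize(im[190:310,180:340],None,fx=5,fy=5,interpolation=cv2.INTER_CUBIC)[:600])
im=load('scene',11)[0];cv2.imwrite('pics/c11.png',cv2.resize(im[170:290,150:290],None,fx=5,fy=5,interpolation=cv2.INTER_CUBIC))
"
```

```text
time: 19.4
tcp_pos: [480.9, -232.3, 103.7]
tool_rot: [[-0.831, 0.396, -0.39], [0.354, -0.162, -0.921], [-0.428, -0.904, -0.005]]
force: [-0.2, -0.7, 0.2]
gripper_width: 0.6
t 19.4 tcp [ 480.9 -232.3  103.7] q [-0.03  0.94  0.69  2.39  3.93  0.74  0.7 ] w 0.6 F [-0.2 -0.7  0.2]
turn deg [ 0.26 -0.15 -0.33] | 0.4 shift now-axes mm [11.9 29.4  3.4] after-turn axes [11.7 29.5  3.3]
```

View pics/s11.png

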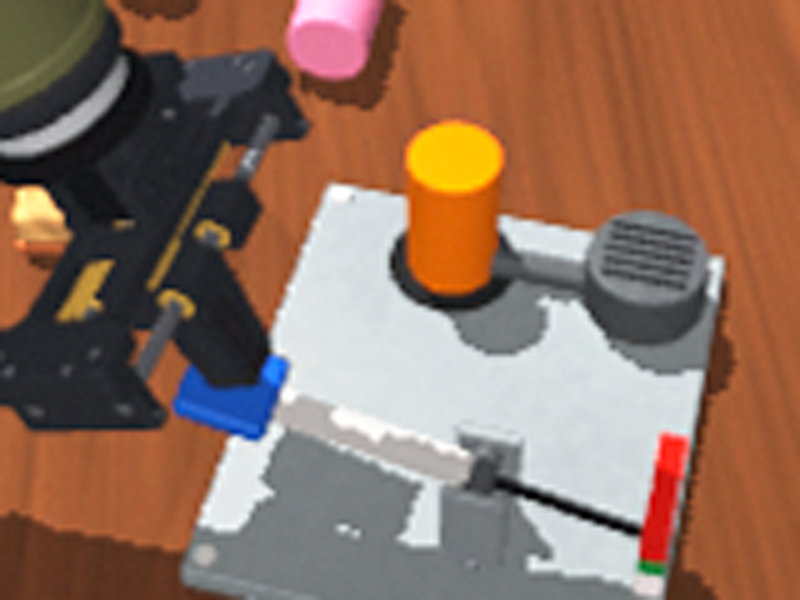

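View pics/c11.png

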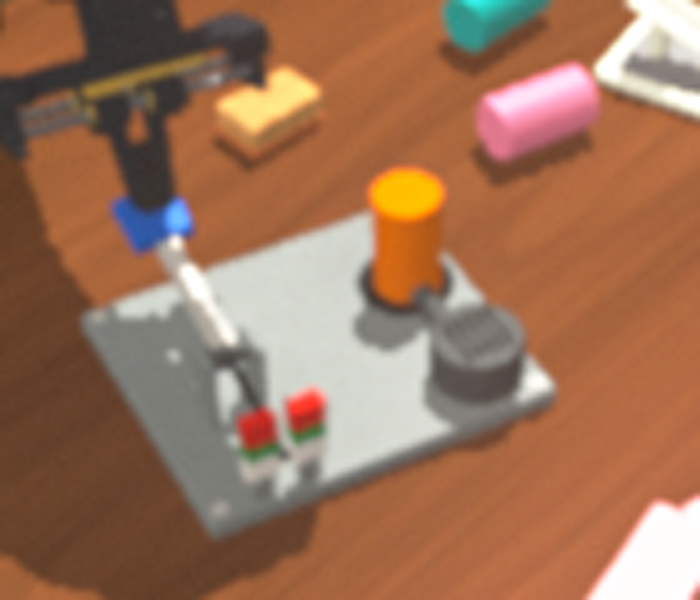

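Fingertip is over the blue pad (side crop ~ (235,382)). Pressing down in small steps.

```bash
python3 -m jog '[[[0,0,0,0.0013,0.0027,0.003,0],[0,0,0,0.0013,0.0027,0,0],[0,0,0,0.0013,0.0027,0,0],[0,0,0,0,0,0,0]]]';python3 -m jog '[[[0,0,0,0.0013,0.0027,0,0],[0,0,0,0.0013,0.0027,0,0],[0,0,0,0,0,0,0]]]';python3 -m jog '[[[0,0,0,0.0013,0.0027,0,0],[0,0,0,0.0013,0.0027,0,0],[0,0,0,0,0,0,0]]]'; python3 -c "
from plan import *
to((481.4,-236,72),Rt(-.40,25,True))"
```

```text
time: 20.0
tcp_pos: [479.9, -235.7, 96.1]
tool_rot: [[-0.83, 0.397, -0.391], [0.355, -0.164, -0.92], [-0.43, -0.903, -0.005]]
force: [-1.1, -0.1, 4.3]
gripper_width: 0.4
time: 20.38
tcp_pos: [480.1, -235.4, 89.8]
tool_rot: [[-0.83, 0.397, -0.391], [0.355, -0.163, -0.921], [-0.43, -0.903, -0.005]]
force: [-1.8, 0.1, 4.4]
gripper_width: 0.7
time: 20.75
tcp_pos: [479.9, -235.2, 83.9]
tool_rot: [[-0.831, 0.397, -0.391], [0.355, -0.163, -0.921], [-0.429, -0.903, -0.006]]
force: [-2.5, 0.4, 5.8]
gripper_width: 0.3
t 20.75 tcp [ 479.9 -235.2   83.9] q [-0.01  1.    0.69  2.4   3.89  0.8   0.73] w 0.3 F [-2.5  0.4  5.8]
turn deg [ 0.26 -0.2  -0.42] | 0.5 shift now-axes mm [ 3.6 11.5  0.2] after-turn axes [ 3.5 11.5  0.1]
```

```bash
python3 -m jog '[[[0,0,0,0.0013,0.0027,0,0],[0,0,0,0.0013,0.0027,0,0],[0,0,0,0.0013,0.0027,0,0],[0,0,0,0,0,0,0],[0,0,0,0,0,0,0]]]'; python3 -c "
from plan import *
to((481.4,-236,72),Rt(-.40,25,True))
from h import *
grab('side',12);grab('scene',12);grab('wrist',12)
im=load('side',12)[0];cv2.imwrite('pics/s12.png',cv2.resize(im[190:310,180:340],None,fx=5,fy=5,interpolation=cv2.INTER_CUBIC)[:600])
a=cv2.resize(load('scene',12)[0][205:275,180:270],None,fx=8,fy=8,interpolation=cv2.INTER_CUBIC)
cv2.imwrite('pics/c12.png',a)
"
```

```text
time: 21.38
tcp_pos: [479.1, -235.0, 75.0]
tool_rot: [[-0.831, 0.396, -0.391], [0.355, -0.163, -0.92], [-0.428, -0.904, -0.005]]
force: [-4.2, 0.8, 6.8]
gripper_width: -0.0
t 21.375 tcp [ 479.1 -235.    75. ] q [-0.01  1.02  0.69  2.4   3.87  0.82  0.74] w -0.0 F [-4.2  0.8  6.8]
turn deg [ 0.24 -0.22 -0.35] | 0.5 shift now-axes mm [-1.   3.8  0.1] after-turn axes [-1.   3.8  0.1]
```

View pics/s12.png

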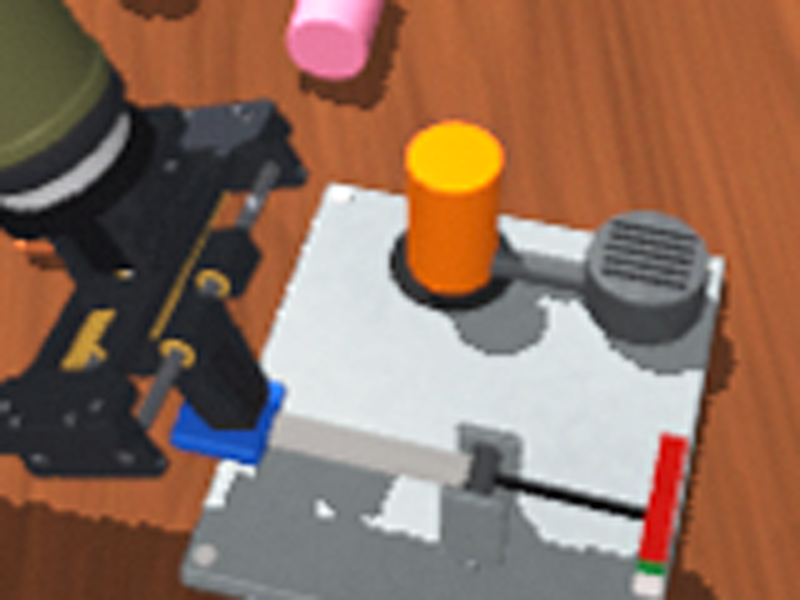

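View pics/c12.png

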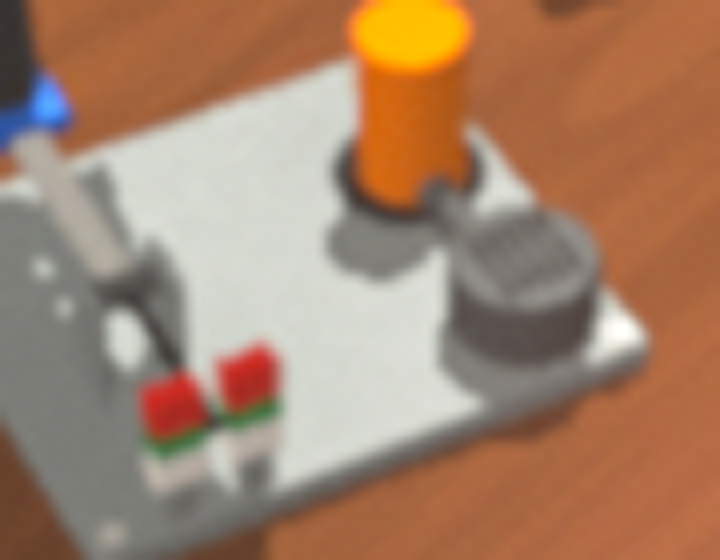

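View pics/wrist12.png

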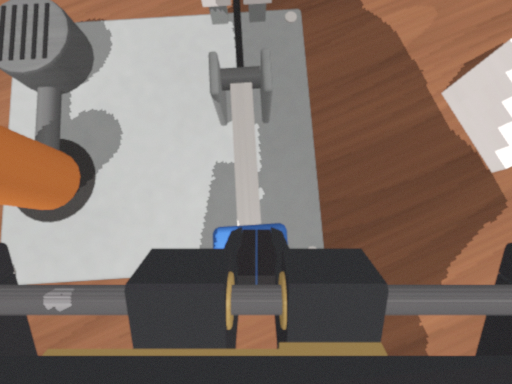

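The pointer is in the green (scene crop ~(210,420)), estimated about 0.19 rad. I'll go slightly further towards the middle and check depth.

```bash
python3 -m jog '[[[0,0,0,0.0008,0.0016,0,0],[0,0,0,0.0005,0.0009,0,0],[0,0,0,0,0,0,0],[0,0,0,0,0,0,0],[0,0,0,0,0,0,0]]]'; python3 -c "
from plan import *
to((481.4,-236,72),Rt(-.40,25,True))
from h import *
for k in (0,13):
  if k: grab('side',13);grab('scene',13)
  im,P,ok=cloud('side',k);hsv=cv2.cvtColor(im,cv2.COLOR_BGR2HSV);m=(cv2.inRange(hsv,(105,150,100),(120,255,255))>0)&ok&(abs(P[...,1]+235)<40)&(abs(P[...,0]-475)<40)
  m=cv2.erode(m.astype(np.uint8),np.ones((3,3)))>0
  print('pad',k,m.sum(),P[m].mean(0),np.percentile(P[m][:,2],[10,50,90]))
  im,P,ok=cloud('side',k)
  h=np.array([.9467,-.3223]);D=(P[...,:2]-[579.7,-191.3]);xd=D@h;yd=D@np.array([.3223,.9467])
  m=ok&(abs(yd+71)<6)&(xd>-60)&(xd<0)&(P[...,2]>45)
  if m.sum()>10: print('lever slope rad',m.sum(),np.polyfit(xd[m],P[m][:,2],1))
a=cv2.resize(load('scene',13)[0][205:275,180:270],None,fx=8,fy=8,interpolation=cv2.INTER_CUBIC)
cv2.imwrite('pics/c13.png',a)
"
```

```text
time: 22.15
tcp_pos: [478.9, -234.9, 72.2]
tool_rot: [[-0.831, 0.396, -0.391], [0.356, -0.163, -0.92], [-0.428, -0.904, -0.005]]
force: [-4.7, 1.0, 6.7]
gripper_width: 0.8
t 22.15 tcp [ 478.9 -234.9   72.2] q [-0.01  1.03  0.68  2.4   3.87  0.83  0.75] w 0.8 F [-4.7  1.   6.7]
turn deg [ 0.23 -0.23 -0.34] | 0.5 shift now-axes mm [-2.4  1.4  0. ] after-turn axes [-2.4  1.4  0. ]
pad 0 239 [ 472.4133 -233.2092   95.815 ] [91.9813 95.7375 99.4693]
lever slope rad 151 [-0.2302 71.0113]
pad 13 58 [ 464.5155 -245.0693   69.4115] [67.195  69.6525 71.414 ]
lever slope rad 134 [ 0.0171 65.5679]
```

View pics/c13.png

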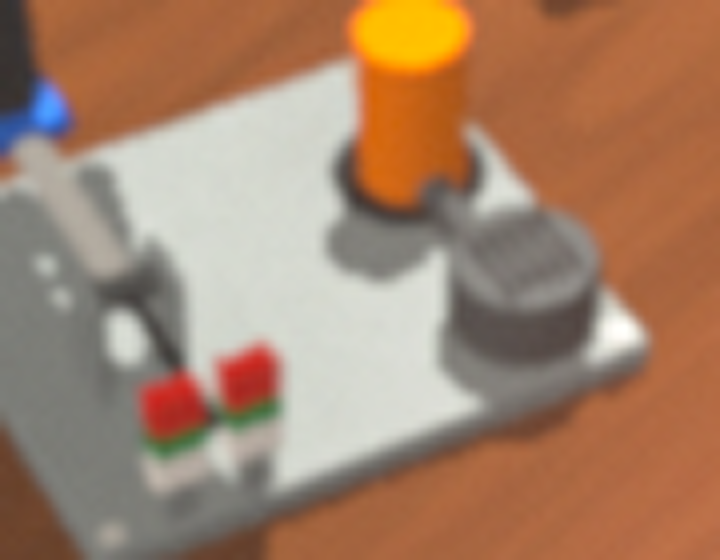

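The lever is now level: slope change about 0.22–0.25 rad and pad drop 26 mm, both in the green. I'll hold briefly to check it stays put, then hand in.

```bash
python3 -m jog '[[[0,0,0,0,0,0,0],[0,0,0,0,0,0,0],[0,0,0,0,0,0,0],[0,0,0,0,0,0,0]]]' && python3 -c "
from cell import arm
print(arm.close_job())"
```

```text
time: 22.75
tcp_pos: [478.9, -234.9, 72.2]
tool_rot: [[-0.831, 0.396, -0.391], [0.356, -0.163, -0.92], [-0.428, -0.904, -0.005]]
force: [-5.1, 1.7, 6.3]
gripper_width: 0.4
the job is handed in; nothing more can be done
None
```

The job is handed in at 22.75 s. The cup stands upside down over the peg and has been let go. The arm is holding the lever in the green band.

**Cup:** I gripped the orange cup about 22 mm from its bottom, lifted it straight up out of the cradle and turned it half a turn about the tool axis. I then lowered it over the peg until the rim touched the plate at about 5.5 N. After release, both outside cameras showed it upright and centred in the black ring at the peg's foot, with the lever still released.

**Lever:** I pressed the blue pad with the shut fingertips.
- **Pad height:** it dropped 26 mm, to about 69 mm, which gives about 0.22 rad.
- **Lever slope from depth:** this gave about 0.25 rad, slightly different but also in the green.
- **Pointer:** it stands at the green bands in the scene picture.
- **Holding force:** about 6.3 N vertical, plus about 5 N sideways because the tool is tilted. The pose was steady over the last half second.

**What went less well:**
- **Tool drift:** while I was turning the tool vertical before pressing, it drifted about 80 mm down near a wrist joint limit. It touched nothing. I pressed with the tool tilted about 25 degrees instead.
- **Bystanders:** I never went near the paint jar, stairs or sanding block, and saw no movement in any picture, but I did not measure their positions again at the end.

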